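# Find the low bearing seat with a straightedge and pack it

### The arm

A 6-joint arm with a two-finger parallel gripper is mounted at the origin on the work surface. World frame = base frame: x ahead of the robot, y to its left, z up, the work surface at z = 0. Lengths are in m, angles in rad, forces in N, time in s.
With the tool pointing down it reaches from about 0.35 to 0.775 m from the base axis. Payload 7.3 kg.
Tool frame: the origin (TCP) lies at the centre of the arm's flange, where the gripper is bolted on; the fingertips stand 178 mm ahead of it and the grasp point (between the pads) lies 159 mm ahead of it (tip_extent is the distance from the TCP to the fingertips, in m); z points along the fingers, y is the line along which they close (so a half turn about z gives the same grasp; the last joint's range is limited). The gripper opens to 92 mm and grips with 3 to 60 N. Pads are 19 mm wide; open, the fingers measure 130 mm over their backs; the gripper's body (75 mm by 190 mm) begins 47 mm behind the grasp point.
Start: joints at [1.152, 0.342, 1.524, -0, 1.275, -0.146], TCP at [0.141, 0.506, 0.405] pointing down, gripper open.
Joint ranges: [-2.53, 2.53], [-0.77, 2.02], [0.04, 2.7], [-1, 4.14], [0.28, 2.66], [-3.11, 3.11]. Speed limits (rad/s): [2.57, 2.57, 3.14, 3.14, 3.14, 3.14].

### API

Orientations are given as [roll, pitch, yaw] about the fixed x, y, z axes, in that order (R = Rz(yaw) Ry(pitch) Rx(roll)).
In Python, from cell import * gives the robot as it stands.
- The arm moves only by the tool arm_command, never from a script. Its arguments are lists of equal length, an entry for each row: "xyz": the shift along the world's x, y, z in mm, a list of three; "spin": the turn about the world's z in degrees. In form: {"xyz": [[tx, ty, tz], ...], "spin": [spin, ...]}. A call has 1 to 20 rows; each row shifts and turns the commanded pose from where the row before left it; what a row does not reach is not made up. A row lasts 1/10 s, in which the tool goes at most 50 mm and 8.59 degrees, less where a joint would pass 70% of its speed; a pose out of reach is approached as far as the arm can. A call with a gripper value outside its range is refused whole. "jaw" is the opening, from -1 (shut) to 1 (fully open), set as the call begins (left out, the last holds). The fingers move at their own pace and stop on an object; "squeeze" is the grip in N (left out, the last holds). Time passes only in rows, so rows that do not move let the fingers close. It gives the time, the measured TCP pose, the force, the opening and the grip force at its end, in the units of the state.
- observe(): the state, without advancing time (a new reading comes with each control period).
- read_camera(name): name is "side" or "top"; returns a dict with "img" (400x640x3 uint8, red, green, blue), "depth" (400x640 float32, m along the optical axis (not along the pixel's ray), 0 where there is no reading), "fx", "fy", "cx", "cy" (pixels), "dist_coeffs" ([k1, k2, p1, p2, k3] as OpenCV has them; the pictures are not rectified), "world_from_camera" (4x4, takes a point from camera to world coordinates). Camera axes: x right, y up, looking along -z (the intrinsics and any distortion apply to the point x, -y, -z); pixel columns grow to the right and rows downward; lengths in m; the calibration is good to about 2 mm. A picture is of the moment at which its call begins.
- hand_in(): hands the job in; it is judged then, once.
The state is a dict: "time": time; "qpos": joint angles; "qvel": joint speeds; "joint_efforts": joint torques, N m; "tool_pos": TCP position; "tool_rot": TCP orientation; "contact_force": force on the tool from outside, world axes, zero at the start; "torque": the same for the moment, N m; "opening": finger opening in m; "grip_force": force on a finger pad.
Only numpy, scipy, OpenCV 4.12 (cv2) and the standard library are available. Lean on these libraries where they do the work, as an engineer would, in place of code of your own. Each camera call takes 0.05 s, during which the arm holds its last target. There are 200 camera calls.

### The job

The bottle roller's blue bedplate has three bearing seats in line, and one of the two end seats has been machined low. Lay the straightedge upright along the row, centred across all three seats, let go of it, and press down near its ends to find the end where it rocks down. Then put the straightedge back on its wooden rest, lay the packing plate squarely on the low seat, and leave the other things on the bench where they are.

Things in the scene. Friction and masses are not known exactly. Their poses are not given: they have to be found in the camera images.
- bedplate: Fixed blue bedplate, 330 (y) x 130 (x) mm, origin under its centre on the bench. Three raised seats in a row along its y, 110 mm apart: bright tops 70 (x) x 40 (y) mm on 74 x 44 mm blue feet. The middle and one end top are 50 mm above the origin; the other end top (either one) is at 47 mm. Casting around the feet: 38 mm high or less. Gear motor on the +x edge, x 73 to 125, y -60 to 80, 82 mm high
- seat_a (a point): Centre of the -y end seat at the proper seat height, 50 mm above the bedplate's origin (if this seat is the low one, its metal is 3 mm below). Axes as the bedplate's
- seat_m (a point): Centre of the top of the middle seat, which is at the right height, 50 mm above the bedplate's origin. Axes as the bedplate's
- seat_b (a point): Centre of the +y end seat at the proper seat height, 50 mm above the bedplate's origin (if this seat is the low one, its metal is 3 mm below). Axes as the bedplate's
- straightedge: Loose aluminium straightedge, 340 (y) x 26 (x) x 34 mm high, 0.42 kg, origin mid underside; gripped across its 26 mm at the middle. Let go across the seats it rests level on the middle and good seats. Pressed 155 mm from its middle over the low seat it tips 0.027 rad under less than 2 N, its top sinking 3.5 to 4 mm till firm, and swings back when let go; over the good seat it is firm at once
- edge_mid (a point): Middle of the straightedge's underside, same axes as the straightedge (y along it)
- rest: Fixed wooden rest, 270 (y) x 80 (x) mm, origin under its centre on the bench. Two cross bars at y = +-105 mm, 30 mm wide, carry the straightedge on blue felt 30 mm above the bench, between wooden lips 52 mm apart in x and 8 mm above the felt. Between the bars the board is 10 mm high. The straightedge starts here, along the rest's y
- packing_plate: Loose flat steel plate, 62 (x) x 52 (y) x 3 mm thick, 75 g, an open bolt slot in each 52 mm edge; origin at the centre of its underside. Starts flat on the pack block. Gripped across the 52 mm. On a seat, its x along the bedplate's x, it overhangs the 40 mm top by 6 mm and the foot by 4 mm on each y side; the seat is 8 mm longer in x
- pack_block: Fixed light wooden block 80 (x) x 36 (y) x 32 mm high under the packing plate, origin under its centre; the plate overhangs it by 8 mm on both y sides
- bearing_1: Loose grey pillow-block bearing, 68 x 26 x 44 mm, a bystander; origin under its centre
- bearing_2: Loose grey pillow-block bearing, 68 x 26 x 44 mm, a bystander; origin under its centre
- wrench: Loose steel wrench, 160 mm long, lying flat, a bystander
- amber_bottle: Loose brown glass bottle, diameter 72 mm, 130 mm high, a bystander; origin under its centre
- screw_jar: Loose glass jar with a black lid, diameter 60 mm, 70 mm high, a bystander; origin under its centre
- wash_bottle: Loose white plastic bottle with a red cap, diameter 64 mm, 130 mm high, a bystander; origin under its centre

How it is judged:
On the way, in this order (a step that is already met when the one before it is completed fails the run):
1. the straightedge lies along the row of seats, centred across all three (middle within 18 mm along and 15 mm across, within 0.12 rad), let go (x of edge_mid in the frame of bedplate between -0.015 and 0.015 m and y of edge_mid in the frame of bedplate between -0.018 and 0.018 m and z of edge_mid in the frame of bedplate between 0.0475 and 0.0525 m and angle between the y axis of straightedge and the y axis of bedplate, either way round below 0.12 rad and contact force between the fingers and straightedge below 0.1 N and angle between straightedge's own z axis and vertical below 0.012 rad and linear speed of straightedge below 0.01 m/s), for 0.2 s.
2. the straightedge, lying on the seats, is pressed with the fingers near one end (over 90 mm from its middle) and rocks down there onto the low seat (tilt over 0.015 rad) (x of edge_mid in the frame of bedplate between -0.015 and 0.015 m and y of edge_mid in the frame of bedplate between -0.018 and 0.018 m and z of edge_mid in the frame of bedplate between 0.0475 and 0.0525 m and angle between the y axis of straightedge and the y axis of bedplate, either way round below 0.12 rad and contact force between the fingers and straightedge above 1 N and horizontal distance between the grasp point and edge_mid above 0.09 m and angle between straightedge's own z axis and vertical between 0.015 and 0.05 rad), for 0.1 s.
At the end, for the whole second after the job is handed in: The packing plate lies flat on the low end seat (underside 47 mm above the bedplate's origin), within 8 mm of its centre each way and 0.12 rad of square; the straightedge is back upright on both felt bars of its rest (within 15 mm across, 40 mm along, 0.15 rad); both let go and still (((x of packing_plate in the frame of seat_a between -0.008 and 0.008 m and y of packing_plate in the frame of seat_a between -0.008 and 0.008 m) or (x of packing_plate in the frame of seat_b between -0.008 and 0.008 m and y of packing_plate in the frame of seat_b between -0.008 and 0.008 m)) and z of packing_plate in the frame of bedplate between 0.0455 and 0.0484 m and angle between each of packing_plate, straightedge's own z axis and vertical below 0.03 rad and angle between the x axis of packing_plate and the x axis of bedplate, either way round below 0.12 rad and x of edge_mid in the frame of rest between -0.015 and 0.015 m and y of edge_mid in the frame of rest between -0.04 and 0.04 m and z of edge_mid in the frame of rest between 0.027 and 0.033 m and angle between the y axis of straightedge and the y axis of rest, either way round below 0.15 rad and linear speed of each of packing_plate, straightedge below 0.01 m/s); the robot touches nothing.
It fails at once if a bystander (bearing, wrench, bottle or jar) is moved more than 30 mm (distance of any of bearing_1, bearing_2, wrench, amber_bottle, screw_jar, wash_bottle from where it was at the start of the episode above 0.03 m).
It also fails if it takes over 72 s, if anything falls off the work surface, if the arm or the gripper's body presses on something with over 40 N, if the wrist force passes 120 N, or if a joint passes its speed limit or range.

## Working session

There is one attempt and no reset: what is moved stays moved. The work goes in short steps, Python scripts to look and compute and a tool call to move; the robot and the scene stay as the last step left them, time stands still between calls to the robot, and variables do not carry over. Pictures are saved under pics/ and viewed, at most 10 in all, crops included, and the job is handed in when it is done.

Besides the shell and the picture viewer there is one more tool, called after "Request:" by a JSON object that holds its "api" and its "payload". arm_command: Moves the arm, as the interface text tells. Its arguments: {"type":"object","properties":{"xyz":{"type":"array","items":{"type":"array","items":{"type":"number"}}},"spin":{"type":"array","items":{"type":"number"}},"jaw":{"type":"number"},"squeeze":{"type":"number"}},"required":["xyz","spin"]}

```bash
mkdir -p pics; cat > h.py <<'E'
from cell import *
import numpy as np, cv2
def cam(n):
    c=read_camera(n); c['K']=np.array([[c['fx'],0,c['cx']],[0,c['fy'],c['cy']],[0,0,1.]]); c['d']=np.array(c['dist_coeffs'],float); c['T']=np.array(c['world_from_camera']); return c
def ray(c,px):
    u=cv2.undistortPoints(np.array(px,float).reshape(-1,1,2),c['K'],c['d']).reshape(-1,2)
    return np.c_[u[:,0],-u[:,1],-np.ones(len(u))]@c['T'][:3,:3].T
def onz(c,px,z):
    r=ray(c,px);o=c['T'][:3,3]; return o+r*((z-o[2])/r[:,2:3])
def cloud(c):
    h,w=c['depth'].shape; v,u=np.mgrid[:h,:w]
    r=ray(c,np.c_[u.ravel(),v.ravel()]); return (c['T'][:3,3]+r*c['depth'].reshape(-1,1)).reshape(h,w,3)
E
python3 - <<'E'
from h import *
for n in('top','side'):
    c=cam(n); cv2.imwrite(f'pics/{n}0.png',c['img'][:,:,::-1]); print(n,c['T'].round(3).tolist(),c['fx'],c['d'],(c['depth']>0).mean())
    np.savez(f'{n}0.npz',**{k:c[k] for k in('img','depth','T','K','d')})
print(observe())
E
```

```text
top [[-0.021, 0.98, -0.196, 0.387], [-1.0, -0.022, -0.001, -0.002], [-0.005, 0.196, 0.981, 0.942], [0.0, 0.0, 0.0, 1.0]] 373.40025458950225 [-0.03969309  0.          0.          0.          0.        ] 0.99608203125
side [[0.953, 0.184, -0.241, 0.274], [-0.303, 0.569, -0.764, -0.952], [-0.003, 0.802, 0.598, 0.817], [0.0, 0.0, 0.0, 1.0]] 463.65149393932154 [-0.12777199  0.          0.          0.          0.        ] 0.996046875
{'time': 0.1, 'qpos': array([ 1.15203462e+00,  3.42652083e-01,  1.52490500e+00,  1.06861030e-05,
        1.27540334e+00, -1.45973519e-01]), 'qvel': array([ 0.00039298, -0.00187971, -0.00227571, -0.00027158, -0.00017444,
       -0.00136429]), 'joint_efforts': array([ 6.09530689e-04, -4.32011354e+01, -2.44689882e+01,  7.18527683e-02,
        5.27181511e-02, -7.04833201e-05]), 'tool_pos': array([0.14136045, 0.50549061, 0.40412055]), 'tool_rot': array([-3.14024091e+00, -2.09060430e-04,  2.86880121e+00]), 'contact_force': array([-0.15291316,  0.35103532,  0.5016749 ]), 'torque': array([ 0.02491755, -0.00167638,  0.0114654 ]), 'grip_force': 0.0, 'opening': 0.09185953286115392}
```

View pics/top0.png

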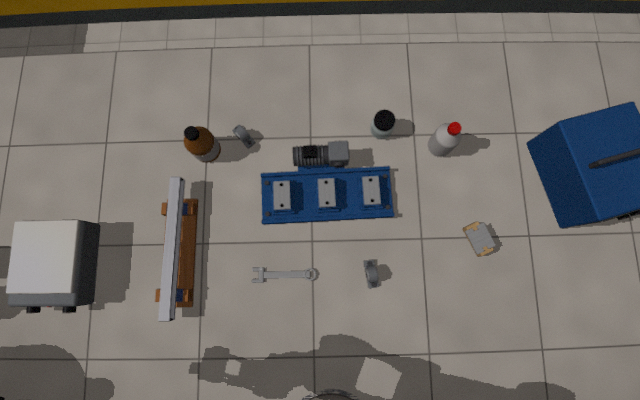

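View pics/side0.png

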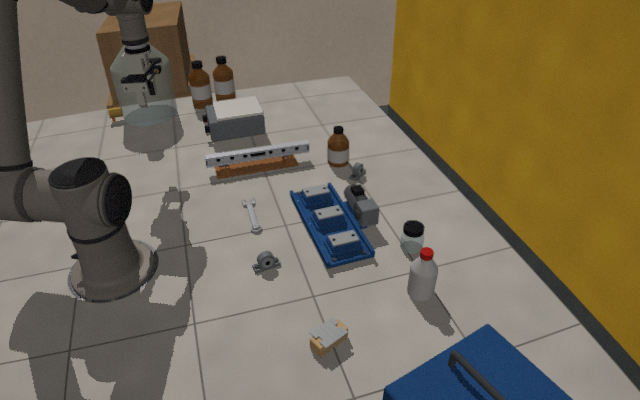

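The top view shows the straightedge on its rest at about (172,250), the bedplate seats at (282,195), (327,192) and (371,190), and the plate at (480,238). The side view shows the same things: straightedge (257,155), seats (316,193) to (344,243), plate (328,333).

```bash
cat > m.py <<'E'
from h import *
def load(n):
    z=np.load(f'{n}0.npz'); return {k:z[k] for k in z}
if __name__=='__main__':
    for n in('top','side'):
        c=load(n); P=cloud(c); im=c['img'].astype(int); hsv=cv2.cvtColor(c['img'],cv2.COLOR_RGB2HSV)
        wx,wy,wz=P[...,0],P[...,1],P[...,2]
        bench=(im.min(2)>90)&(abs(wz)<.02)&(abs(wy)<.3)&(wx>.3)&(wx<.7); print(n,'bench z',np.median(wz[bench]))
        def rep(name,m):
            m=cv2.morphologyEx(m.astype(np.uint8),cv2.MORPH_OPEN,np.ones((2,2)))
            k,l,s,ce=cv2.connectedComponentsWithStats(m)
            for i in range(1,k):
                if s[i,4]<60: continue
                q=l==i; z=np.median(wz[q]); 
                pts=onz(c,np.argwhere(q)[:,::-1],z)[:,:2]
                r=cv2.minAreaRect((pts*1000).astype(np.float32))
                print(n,name,'n',s[i,4],'px',ce[i].round(),'z %.4f'%z,'rect',np.round(r[0],1),np.round(r[1],1),round(r[2],1),'mean',(pts.mean(0)*1000).round(1))
        grey=hsv[...,1]<60
        rep('seat',grey&(wz>.041)&(wz<.058)&(wx>.3)&(wx<.62)&(wy>-.25)&(wy<.15))
        rep('edge',grey&(wz>.054)&(wz<.075)&(wx>.2)&(wx<.62)&(wy>.2)&(wy<.5))
        rep('plate',grey&(wz>.025)&(wz<.045)&(wx>.3)&(wx<.5)&(wy>-.5)&(wy<-.25))
        rep('bed',(hsv[...,0]>100)&(hsv[...,0]<125)&(hsv[...,1]>130)&(wx>.3)&(wx<.62)&(wy>-.25)&(wy<.15))
        rep('wood',(hsv[...,0]<20)&(hsv[...,1]>90)&(wx>.2)&(wx<.62)&(wy>.2)&(wy<.5)&(wz<.06))
        rep('felt',(hsv[...,0]>100)&(hsv[...,0]<125)&(hsv[...,1]>100)&(wx>.2)&(wx<.62)&(wy>.2)&(wy<.5))
        rep('objs',(wz>.03)&(wx>.2)&(wx<.75)&(abs(wy)<.55))
E
python3 m.py
```

```text
top bench z 0.0006406674208205843
top seat n 471 px [372. 191.] z 0.0475 rect [ 580.8 -116.3] [70.9 41.1] 2.2 mean [ 580.5 -116.3]
top seat n 467 px [327. 193.] z 0.0504 rect [576.8  -6.4] [70.7 40.9] 2.0 mean [576.6  -6.7]
top seat n 467 px [282. 196.] z 0.0502 rect [572.9 103.1] [70.9 40.5] 2.6 mean [572.9 103.2]
top seat n 66 px [374. 274.] z 0.0432 rect [ 380.1 -112.4] [20.6 19.1] 7.9 mean [ 379.7 -112.5]
top edge n 1685 px [170. 251.] z 0.0640 rect [449.7 366.3] [ 28.9 335.7] 88.2 mean [445.3 366.3]
top plate n 501 px [481. 239.] z 0.0354 rect [ 457.  -378.3] [62.6 51.7] 23.9 mean [ 457.1 -378.2]
top bed n 3625 px [329. 203.] z 0.0197 rect [567.2 -10.7] [110.3 320.1] 2.0 mean [557.3 -11.3]
top wood n 1554 px [188. 254.] z 0.0104 rect [442.8 343.9] [ 40.8 264.9] 89.2 mean [438.6 342.5]
top objs n 912 px [551. 141.] z 0.1069 rect [ 678.2 -548.3] [ 65.5 115.2] 29.5 mean [ 679.5 -543.2]
top objs n 244 px [384. 129.] z 0.0474 rect [ 737.7 -154.1] [36.7 55.3] 4.3 mean [ 739.4 -154.4]
top objs n 764 px [447. 139.] z 0.0893 rect [ 699.2 -299.4] [61.2 96.9] 42.9 mean [ 696.6 -298.3]
top 
[... 1939 characters left out ...]
669.6 -22.3]
side objs n 477 px [329. 216.] z 0.0488 rect [575.8 -18.4] [84.5 71. ] 0.8 mean [576.3 -19.4]
side objs n 225 px [408. 236.] z 0.0532 rect [ 744.5 -160.3] [84.3 33.2] 58.5 mean [ 741.8 -163.9]
side objs n 521 px [343. 241.] z 0.0471 rect [ 578.7 -127. ] [83.9 64.1] 0.9 mean [ 580.  -127.3]
side objs n 1009 px [424. 273.] z 0.0834 rect [ 707.6 -312.9] [149.3  61.5] 57.7 mean [ 702.1 -321.7]
side objs n 148 px [266. 257.] z 0.0383 rect [ 383.4 -116.4] [40.6 36.5] 20.1 mean [ 383.7 -116.1]
side objs n 742 px [329. 334.] z 0.0363 rect [ 459.1 -379.9] [79.3 54.4] 23.9 mean [ 460.1 -380.6]
side objs n 72 px [484. 329.] z 0.1571 rect [ 694.5 -546.7] [36.5 11. ] 0.8 mean [ 697.1 -547.9]
```

Depth already suggests the -y seat is low (47.5 against 50.3 mm), and the press will confirm it. I'm averaging the two views, which puts the straightedge middle at about (452,364), heading -1.8°. Moving above it now.

Request:
{"api": "arm_command", "payload": {"xyz": [[39,-17.5,0],[39,-17.5,0],[39,-17.5,0],[39,-18,0],[39,-18,0],[39,-18,0],[39,-17.5,0],[38,-17.5,0],[0,0,-40],[0,0,-40],[0,0,0],[0,0,0]], "spin": [2,2,2,2,2,2,1.8,0,0,0,0,0]}}

```text
time: 1.3
tool_pos: [0.4525, 0.3642, 0.3249]
tool_rot: [-3.141, -0.001, 3.11]
contact_force: [-0.2, 1.5, 0.6]
opening: 0.0915
grip_force: 0.0
```

Request:
{"api": "arm_command", "payload": {"xyz": [[0,0,-35],[0,0,-35],[0,0,-25],[0,0,-15],[0,0,0],[0,0,0]], "spin": [0,0,0,0,0,0]}}

```text
time: 1.9
tool_pos: [0.4531, 0.3649, 0.2169]
tool_rot: [3.14, 0.003, 3.11]
contact_force: [0.3, -0.1, 0.1]
opening: 0.0918
grip_force: 0.0
```

Request:
{"api": "arm_command", "payload": {"xyz": [[0,0,0],[0,0,0],[0,0,0],[0,0,0],[0,0,0],[0,0,0],[0,0,0],[0,0,0]], "spin": [0,0,0,0,0,0,0,0], "jaw": -1, "squeeze": 30}}

```text
time: 2.7
tool_pos: [0.4525, 0.3643, 0.2147]
tool_rot: [3.141, 0.0, 3.11]
contact_force: [0.5, 2.0, -0.9]
opening: 0.0323
grip_force: 0.7
```

Request:
{"api": "arm_command", "payload": {"xyz": [[0,0,0],[0,0,0],[0,0,0],[0,0,0],[0,0,0]], "spin": [0,0,0,0,0]}}

```text
time: 3.2
tool_pos: [0.4524, 0.3641, 0.2147]
tool_rot: [3.142, 0.0, 3.11]
contact_force: [0.3, 2.4, 0.1]
opening: 0.0258
grip_force: 30.0
```

Request:
{"api": "arm_command", "payload": {"xyz": [[0,0,20],[0,0,40],[0,0,40],[0,0,40],[0,0,20],[10,-31,0],[10,-31,0],[10,-31,0],[10,-31,0],[10,-31,0],[11,-31,0],[11,-31,0],[11,-31,0],[11,-31,0],[11,-31,0],[11,-31,0],[10,-31,0],[0,0,0],[0,0,0],[0,0,0]], "spin": [0,0,0,0,0,-7,-7,-7,-7,-7,-7,-7,-7,-7,-8,-8,-7,0,0,0]}}

```text
time: 5.2
tool_pos: [0.578, -0.0073, 0.3742]
tool_rot: [-3.14, -0.001, 1.61]
contact_force: [0.1, -0.3, -4.0]
opening: 0.0258
grip_force: 30.0
```

```bash
python3 - <<'E'
from h import *
s=observe(); print(s['tool_pos'],np.degrees(s['tool_rot']),s['grip_force'])
for n in('top','side'):
    c=cam(n); P=cloud(c); z=P[...,2]
    tp=s['tool_pos']; m=(z>.2)&(z<.24)&(abs(P[...,0]-tp[0])<.035)&(abs(P[...,1]-tp[1])<.25)&(c['img'].max(2)>60)
    Q=P[m]; r=cv2.minAreaRect((Q[:,:2]*1000).astype(np.float32)); print(n,m.sum(),np.median(Q[:,2]),r,Q[:,1].min(),Q[:,1].max())
    cv2.imwrite(f'pics/{n}1.png',c['img'][:,:,::-1])
E
```

```text
[ 0.57796732 -0.00730806  0.37417833] [-1.79898935e+02 -3.19509174e-02  9.22493730e+01] 29.997995495796204
top 1050 0.22408462137775048 ((578.6544799804688, -9.905303955078125), (27.124698638916016, 340.0628662109375), 2.462594747543335) -0.17996592711694603 0.15995805978436342
side 784 0.22569281263545382 ((578.3921508789062, -25.926544189453125), (310.4857482910156, 63.577545166015625), 89.80491638183594) -0.18116731202091008 0.12937339381909418
```

Request:
{"api": "arm_command", "payload": {"xyz": [[-1,3,-30],[0,0,-35],[0,0,-30],[0,0,-20],[0,0,-12],[0,0,-6],[0,0,-3],[0,0,0],[0,0,0]], "spin": [0,0,0,0,0,0,0,0,0]}}

```text
time: 6.2
tool_pos: [0.5777, -0.0049, 0.2397]
tool_rot: [3.14, 0.0, 1.609]
contact_force: [0.9, 0.3, -4.1]
opening: 0.0259
grip_force: 30.0
```

Request:
{"api": "arm_command", "payload": {"xyz": [[0,0,-1],[0,0,-1],[0,0,-1],[0,0,0],[0,0,0],[0,0,0]], "spin": [0,0,0,0,0,0]}}

```text
time: 6.8
tool_pos: [0.5775, -0.0049, 0.2357]
tool_rot: [3.141, 0.0, 1.609]
contact_force: [-0.6, -0.9, -3.9]
opening: 0.0255
grip_force: 30.0
```

Request:
{"api": "arm_command", "payload": {"xyz": [[0,0,-0.5],[0,0,-0.5],[0,0,0],[0,0,0]], "spin": [0,0,0,0]}}

```text
time: 7.2
tool_pos: [0.5774, -0.0049, 0.2347]
tool_rot: [3.142, 0.0, 1.609]
contact_force: [0.5, -1.1, -3.6]
opening: 0.026
grip_force: 30.0
```

Request:
{"api": "arm_command", "payload": {"xyz": [[0,0,-0.5],[0,0,-0.5],[0,0,0],[0,0,0]], "spin": [0,0,0,0]}}

```text
time: 7.6
tool_pos: [0.5774, -0.0049, 0.2347]
tool_rot: [3.141, 0.0, 1.609]
contact_force: [-3.7, 0.0, 4.7]
opening: 0.0258
grip_force: 30.0
```

Seated: contact at TCP z 0.2347, with the force now upward. Releasing to about 50 mm to stay clear of the motor, waiting, then lifting.

Request:
{"api": "arm_command", "payload": {"xyz": [[0,0,0],[0,0,0],[0,0,0],[0,0,0],[0,0,0],[0,0,0],[0,0,0],[0,0,0]], "spin": [0,0,0,0,0,0,0,0], "jaw": 0.1}}

```text
time: 8.4
tool_pos: [0.5774, -0.0049, 0.2337]
tool_rot: [3.142, -0.0, 1.609]
contact_force: [0.5, 1.2, -0.2]
opening: 0.0505
grip_force: 0.0
```

Request:
{"api": "arm_command", "payload": {"xyz": [[0,0,15],[0,0,25],[0,0,30],[0,0,0],[0,0,0],[0,0,0],[0,0,0],[0,0,0]], "spin": [0,0,0,0,0,0,0,0]}}

```text
time: 9.2
tool_pos: [0.5773, -0.0049, 0.3028]
tool_rot: [-3.14, -0.0, 1.609]
contact_force: [-0.5, -0.3, 0.9]
opening: 0.0502
grip_force: 0.0
```

```bash
python3 - <<'E'
from h import *
s=observe(); print(s['tool_pos'],s['contact_force'])
for n in('top','side'):
    c=cam(n); P=cloud(c); z=P[...,2]; hsv=cv2.cvtColor(c['img'],cv2.COLOR_RGB2HSV)
    m=(z>.07)&(z<.095)&(abs(P[...,0]-.578)<.035)&(abs(P[...,1]+.007)<.25)&(hsv[...,1]<70)
    Q=P[m]; r=cv2.minAreaRect((Q[:,:2]*1000).astype(np.float32)); print(n,m.sum(),np.median(Q[:,2]),r)
    A=np.c_[Q[:,1],np.ones(len(Q))]; print('tilt',np.linalg.lstsq(A,Q[:,2],rcond=None)[0])
E
```

```text
[ 0.57726919 -0.0048976   0.30278116] [-0.49599847 -0.26696858  0.9439066 ]
top 457 0.08438530166147418 ((578.843017578125, -8.761123657226562), (26.702621459960938, 341.85760498046875), 2.3147737979888916)
tilt [-0.00010727  0.08433801]
side 683 0.08621726289616904 ((577.5757446289062, -9.292922973632812), (27.68857192993164, 341.8505859375), 2.333587169647217)
tilt [0.00310197 0.08590692]
```

Request:
{"api": "arm_command", "payload": {"xyz": [[1.5,-38,0],[1.5,-38,0],[1.5,-38,0],[1.5,-39,0],[0,0,-15],[0,0,-15],[0,0,-5],[0,0,0],[0,0,0],[0,0,0],[0,0,0]], "spin": [0,0,0,0,0,0,0,0,0,0,0], "jaw": -1}}

```text
time: 10.4
tool_pos: [0.5836, -0.1577, 0.2695]
tool_rot: [3.14, 0.001, 1.609]
contact_force: [-0.3, 0.3, -0.7]
opening: 0.0006
grip_force: 0.0
```

Request:
{"api": "arm_command", "payload": {"xyz": [[0,0,-3],[0,0,-3],[0,0,-1],[0,0,0],[0,0,0]], "spin": [0,0,0,0,0]}}

```text
time: 10.9
tool_pos: [0.5834, -0.1579, 0.2617]
tool_rot: [-3.142, -0.0, 1.609]
contact_force: [-0.2, -0.8, 0.4]
opening: 0.0008
grip_force: 0.2
```

Request:
{"api": "arm_command", "payload": {"xyz": [[0,0,-1],[0,0,-1],[0,0,0],[0,0,0]], "spin": [0,0,0,0]}}

```text
time: 11.3
tool_pos: [0.5834, -0.1579, 0.2598]
tool_rot: [3.141, 0.0, 1.609]
contact_force: [0.1, -1.0, 0.5]
opening: 0.0003
grip_force: 0.3
```

Request:
{"api": "arm_command", "payload": {"xyz": [[0,0,-1],[0,0,-1],[0,0,0],[0,0,0]], "spin": [0,0,0,0]}}

```text
time: 11.7
tool_pos: [0.5835, -0.158, 0.2586]
tool_rot: [3.14, 0.001, 1.609]
contact_force: [-0.6, -0.6, 5.7]
opening: 0.0005
grip_force: 3.0
```

Request:
{"api": "arm_command", "payload": {"xyz": [[0,0,-0.5],[0,0,0],[0,0,0],[0,0,0]], "spin": [0,0,0,0]}}

```text
time: 12.1
tool_pos: [0.5835, -0.158, 0.2586]
tool_rot: [3.14, 0.001, 1.609]
contact_force: [-2.8, 0.8, 8.1]
opening: 0.0006
grip_force: 4.3
```

```bash
python3 - <<'E'
from h import *
for n in('top','side'):
    c=cam(n); P=cloud(c); z=P[...,2]; hsv=cv2.cvtColor(c['img'],cv2.COLOR_RGB2HSV)
    m=(z>.07)&(z<.095)&(abs(P[...,0]-.578)<.035)&(P[...,1]>-.1)&(abs(P[...,1]+.007)<.25)&(hsv[...,1]<70)
    Q=P[m]; A=np.c_[Q[:,1],np.ones(len(Q))]; print(n,'tilt',np.linalg.lstsq(A,Q[:,2],rcond=None)[0])
E
```

```text
top tilt [0.02720322 0.08515684]
side tilt [0.02353454 0.08672587]
```

The -y end (seat_a) sank 3.5 mm and tilted 0.027 rad under the press, so it is the low seat. Picking the straightedge up again.

Request:
{"api": "arm_command", "payload": {"xyz": [[0,0,10],[0,0,20],[0,0,14.5],[-1.5,38,0],[-1.5,38,0],[-1.5,38,0],[-1.5,39,0],[0,0,0],[0,0,0],[0,0,-25],[0,0,-25],[0,0,-12],[0,0,-5],[0,0,0],[0,0,0]], "spin": [0,0,0,0,0,0,0,0,0,0,0,0,0,0,0], "jaw": 0.15}}

```text
time: 13.7
tool_pos: [0.5779, -0.0053, 0.2356]
tool_rot: [3.14, 0.0, 1.608]
contact_force: [0.2, -0.1, -0.1]
opening: 0.0531
grip_force: 0.0
```

Request:
{"api": "arm_command", "payload": {"xyz": [[0,0,0],[0,0,0],[0,0,0],[0,0,0],[0,0,0],[0,0,0],[0,0,0],[0,0,0],[0,0,0]], "spin": [0,0,0,0,0,0,0,0,0], "jaw": -1}}

```text
time: 14.6
tool_pos: [0.5775, -0.0049, 0.2351]
tool_rot: [3.141, 0.0, 1.609]
contact_force: [-1.2, 0.7, 4.8]
opening: 0.0258
grip_force: 30.0
```

Request:
{"api": "arm_command", "payload": {"xyz": [[0,0,15],[0,0,40],[0,0,40],[0,0,45],[-10,31,0],[-10,31,0],[-10,31,0],[-11,31,0],[-11,31,0],[-11,31,0],[-11,31,0],[-11,31,0],[-10,31,0],[-10,30,0],[-10,30,0],[-10,30,0],[0,0,0],[0,0,0],[0,0,0]], "spin": [0,0,0,0,7,8,8,7,7,7,7,7,7,7,7,7,0,0,0]}}

```text
time: 16.5
tool_pos: [0.4526, 0.3635, 0.3739]
tool_rot: [-3.14, -0.001, 3.108]
contact_force: [0.3, 0.1, -4.8]
opening: 0.0259
grip_force: 30.0
```

```bash
python3 - <<'E'
from h import *
s=observe(); tp=s['tool_pos'];print(tp,np.degrees(s['tool_rot']))
c=cam('top'); np.savez('rest.npz',**{k:c[k] for k in('img','depth','T','K','d')}); cv2.imwrite('pics/rest.png',cv2.resize(c['img'][140:340,80:280,::-1],(600,600)))
P=cloud(c); z=P[...,2]
m=(z>.21)&(z<.26)&(abs(P[...,1]-tp[1])<.025)&(abs(P[...,0]-tp[0])<.25)
print(cv2.minAreaRect((P[m][:,:2]*1000).astype(np.float32)))
E
```

```text
[0.45260741 0.36345314 0.37394048] [-1.79931800e+02 -6.77046793e-02  1.78089198e+02]
((454.3370666503906, 361.50390625), (28.83009910583496, 339.22296142578125), 88.06729888916016)
```

View pics/rest.png

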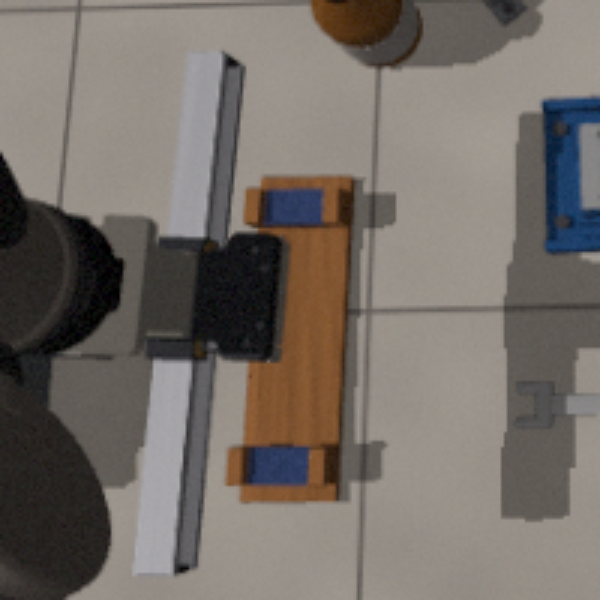

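The crop shows the rest clear: felts at crop (292,207) and (278,466), with the straightedge held above it. Measuring the felts.

```bash
python3 - <<'E'
from h import *
z=np.load('rest.npz'); c={k:z[k] for k in z}
hsv=cv2.cvtColor(c['img'],cv2.COLOR_RGB2HSV); m=((hsv[...,0]>100)&(hsv[...,0]<130)&(hsv[...,1]>90)).astype(np.uint8); m[:,:150]=0;m[:,200:]=0;m[:190]=0;m[310:]=0
P=cloud(c);k,l,s,ce=cv2.connectedComponentsWithStats(m); L=[]
for i in range(1,k):
    if s[i,4]>50:
        q=np.argwhere(l==i)[:,::-1]; p=onz(c,q,.030)[:,:2]*1000; r=cv2.minAreaRect(p.astype(np.float32)); L.append(r[0]); print(r,np.median(P[...,2][l==i]))
L=np.array(L); d=L[0]-L[1]; print(L.mean(0),np.degrees(np.arctan2(d[1],d[0])))
E
```

```text
((549.0343017578125, 368.10882568359375), (44.81599807739258, 25.33035659790039), 88.81466674804688) 0.030491265520902755
((341.4293212890625, 370.2543640136719), (44.740352630615234, 25.704246520996094), 89.3074951171875) 0.030514375219217516
[445.23181152 369.18159485] -0.5921144787658812
```

Request:
{"api": "arm_command", "payload": {"xyz": [[-5,2,-30],[0,0,-40],[0,0,-35],[0,0,-25],[0,0,-12],[0,0,-6],[0,0,-4],[0,0,0],[0,0,0],[0,0,0]], "spin": [1,0,0,0,0,0,0,0,0,0]}}

```text
time: 17.55
tool_pos: [0.4477, 0.3663, 0.2238]
tool_rot: [3.14, 0.002, 3.127]
contact_force: [-0.4, 0.0, -3.9]
opening: 0.0256
grip_force: 30.0
```

Request:
{"api": "arm_command", "payload": {"xyz": [[0,0,-1.5],[0,0,-1.5],[0,0,-1],[0,0,0],[0,0,0]], "spin": [0,0,0,0,0]}}

```text
time: 18.05
tool_pos: [0.4474, 0.3661, 0.2187]
tool_rot: [3.142, -0.0, 3.127]
contact_force: [0.1, -0.2, -3.8]
opening: 0.0258
grip_force: 30.0
```

Request:
{"api": "arm_command", "payload": {"xyz": [[0,0,-1.5],[0,0,-1],[0,0,-0.5],[0,0,0],[0,0,0]], "spin": [0,0,0,0,0]}}

```text
time: 18.55
tool_pos: [0.4474, 0.3661, 0.2157]
tool_rot: [3.141, 0.0, 3.127]
contact_force: [0.0, -0.7, -4.0]
opening: 0.0254
grip_force: 30.0
```

Request:
{"api": "arm_command", "payload": {"xyz": [[0,0,-0.5],[0,0,-0.5],[0,0,0],[0,0,0]], "spin": [0,0,0,0]}}

```text
time: 18.95
tool_pos: [0.4474, 0.3661, 0.215]
tool_rot: [3.141, 0.0, 3.127]
contact_force: [-1.6, 0.2, 0.4]
opening: 0.0258
grip_force: 30.0
```

Request:
{"api": "arm_command", "payload": {"xyz": [[0,0,0],[0,0,0],[0,0,0],[0,0,0],[0,0,0],[0,0,0]], "spin": [0,0,0,0,0,0], "jaw": 1}}

```text
time: 19.55
tool_pos: [0.4475, 0.3661, 0.2147]
tool_rot: [3.141, 0.0, 3.127]
contact_force: [0.6, 0.3, 0.6]
opening: 0.0696
grip_force: 0.0
```

Request:
{"api": "arm_command", "payload": {"xyz": [[0,0,20],[0,0,40],[0,0,45],[0,0,40],[0,-40,15],[0,-45,0],[0,-45,0],[0,-45,0],[0,-45,0],[0,-45,0],[1,-45,0],[1,-45,0],[1,-45,0],[1,-45,0],[1,-45,0],[1,-45,0],[1,-45,0],[1,-45,0],[1,-45,0],[1,-45,0]], "spin": [0,0,0,0,0,2,2,2,2,2,2,2,2,2,2,2,2.5,0,0,0]}}

```text
time: 21.55
tool_pos: [0.4571, -0.3508, 0.3748]
tool_rot: [3.142, 0.0, -2.729]
contact_force: [1.1, -0.3, -0.1]
opening: 0.0916
grip_force: 0.0
```

```bash
python3 - <<'E'
from h import *
s=observe(); tp=s['tool_pos'];print(tp,np.degrees(s['tool_rot']))
for n in('top','side'):
    c=cam(n); P=cloud(c); z=P[...,2]; hsv=cv2.cvtColor(c['img'],cv2.COLOR_RGB2HSV)
    m=(z>.054)&(z<.075)&(abs(P[...,1]-.366)<.04)&(abs(P[...,0]-.447)<.22)&(hsv[...,1]<60)
    Q=P[m]; print(n,cv2.minAreaRect((Q[:,:2]*1000).astype(np.float32)),np.median(Q[:,2]))
    A=np.c_[Q[:,:2],np.ones(len(Q))]; print(np.linalg.lstsq(A,Q[:,2],rcond=None)[0])
    m=(z>.025)&(z<.045)&(abs(P[...,0]-.458)<.06)&(abs(P[...,1]+.378)<.06)&(hsv[...,1]<60)
    print('plate',m.sum(),cv2.minAreaRect((P[m][:,:2]*1000).astype(np.float32)))
    cv2.imwrite(f'pics/{n}2.png',c['img'][:,:,::-1])
E
```

```text
[ 0.45707174 -0.35078607  0.37477409] [ 1.79999247e+02  1.05221504e-02 -1.56346232e+02]
top ((449.18597412109375, 364.3655090332031), (28.565296173095703, 339.4526062011719), 88.90665435791016) 0.06427299721586083
[0.00146837 0.03929463 0.04923   ]
plate 52 ((465.6041564941406, -355.09954833984375), (32.40252685546875, 79.3426513671875), 81.03274536132812)
side ((414.8949890136719, 362.81915283203125), (36.254127502441406, 266.06646728515625), 88.9995346069336) 0.06363260450610841
[-1.01335088e-05  5.99136274e-02  4.16618479e-02]
plate 613 ((463.82464599609375, -374.2303161621094), (71.63365936279297, 54.473995208740234), 23.433547973632812)
```

View pics/top2.png

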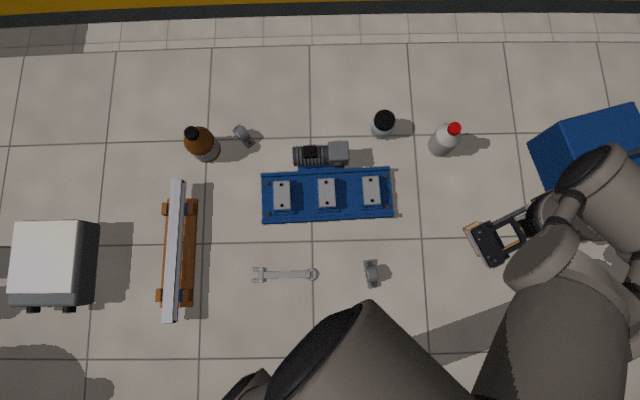

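The straightedge is back on the rest (top view (173,250), top at 64 mm), and the gripper is near the plate. Descending on the plate.

Request:
{"api": "arm_command", "payload": {"xyz": [[2,-28,0],[0,0,-40],[0,0,-40],[0,0,-40],[0,0,-25],[0,0,-15],[0,0,-8],[0,0,0],[0,0,0],[0,0,0]], "spin": [0.3,0,0,0,0,0,0,0,0,0]}}

```text
time: 22.65
tool_pos: [0.4598, -0.377, 0.208]
tool_rot: [-3.14, 0.001, -2.723]
contact_force: [-0.3, -0.6, -0.1]
opening: 0.0917
grip_force: 0.0
```

```bash
python3 - <<'E'
from h import *
c=cam('side'); cv2.imwrite('pics/side3.png',cv2.resize(c['img'][240:390,250:450,::-1],(800,600),interpolation=cv2.INTER_CUBIC))
E
```

```text
(no output)
```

View pics/side3.png

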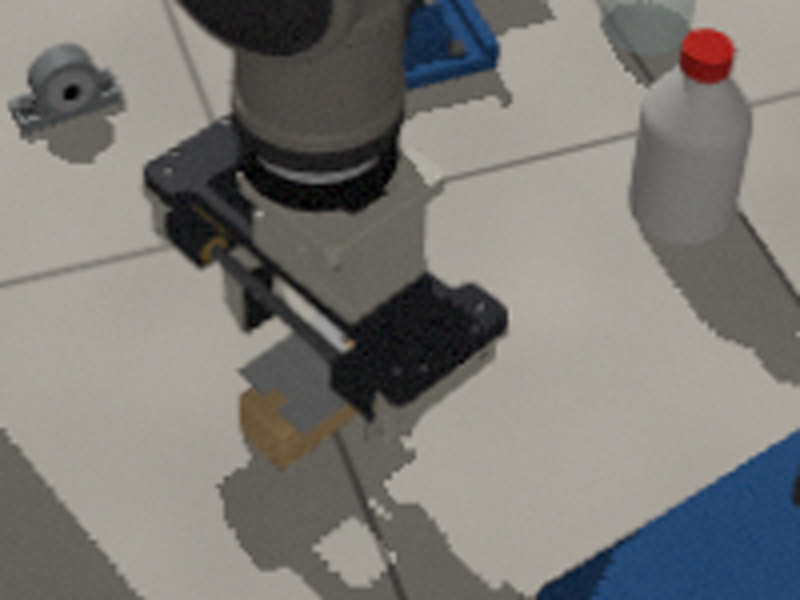

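The side view shows the fingers straddling the plate, with the plate's end visible at (290,370) between the jaws. Closing on it.

Request:
{"api": "arm_command", "payload": {"xyz": [[0,0,-1],[0,0,0],[0,0,0]], "spin": [0,0,0]}}

```text
time: 23.0
tool_pos: [0.4594, -0.3769, 0.2059]
tool_rot: [-3.141, 0.0, -2.723]
contact_force: [-0.0, -0.2, 0.6]
opening: 0.0915
grip_force: 0.0
```

Request:
{"api": "arm_command", "payload": {"xyz": [[0,0,0],[0,0,0],[0,0,0],[0,0,0],[0,0,0],[0,0,0],[0,0,0],[0,0,0]], "spin": [0,0,0,0,0,0,0,0], "jaw": -1, "squeeze": 20}}

```text
time: 23.8
tool_pos: [0.4594, -0.3769, 0.2057]
tool_rot: [3.141, -0.0, -2.723]
contact_force: [-0.1, -0.0, 0.2]
opening: 0.0512
grip_force: 20.0
```

Request:
{"api": "arm_command", "payload": {"xyz": [[0,0,10],[0,0,30],[0,0,40],[0,0,40],[12,26,0],[12,26,0],[12,26,0],[12,26,0],[12,26,0],[13,26,0],[13,26,0],[13,26,0],[12,26,0],[12,25,0],[0,0,-20],[0,0,-20],[0,0,-20],[0,0,0],[0,0,0]], "spin": [0,0,0,0,-2,-2,-2,-2,-2,-2,-2,-2,-3,-3,0,0,0,0,0]}}

```text
time: 25.7
tool_pos: [0.5826, -0.118, 0.2665]
tool_rot: [-3.142, 0.0, -3.107]
contact_force: [-0.2, -0.4, -1.1]
opening: 0.0513
grip_force: 20.0
```

```bash
python3 - <<'E'
from h import *
s=observe(); print(s['tool_pos'],np.degrees(s['tool_rot']),s['grip_force'])
c=cam('side'); t=cam('top'); o=np.zeros((400,800,3),np.uint8)
o[:,:400]=cv2.resize(c['img'][170:270,290:390,::-1],(400,400),interpolation=cv2.INTER_CUBIC)
o[:,400:]=cv2.resize(t['img'][140:240,320:420,::-1],(400,400),interpolation=cv2.INTER_CUBIC)
cv2.imwrite('pics/over.png',o)
E
```

```text
[ 0.58257286 -0.11798906  0.26645159] [-1.79999069e+02  1.27723949e-02 -1.78030309e+02] 19.998764991760254
```

View pics/over.png

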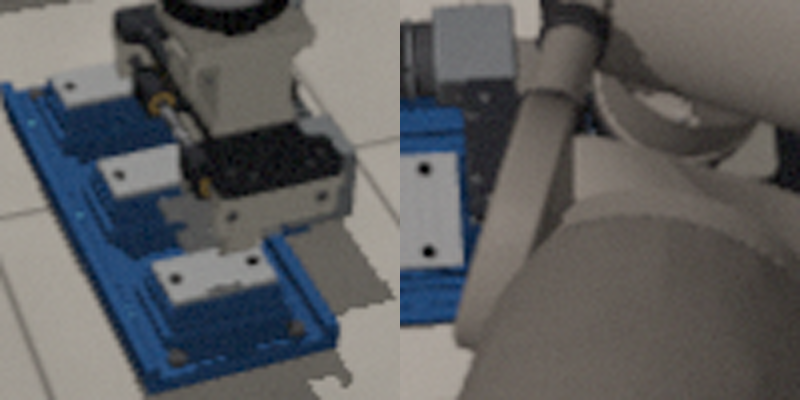

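The plate is held above the end seat; the finger hides it in the side crop (near (250,225)) and the arm hides it from above. Lowering.

Request:
{"api": "arm_command", "payload": {"xyz": [[0,0,-15],[0,0,-15],[0,0,-8],[0,0,-4],[0,0,0],[0,0,0],[0,0,0]], "spin": [0,0,0,0,0,0,0]}}

```text
time: 26.5
tool_pos: [0.5827, -0.118, 0.2245]
tool_rot: [-3.141, 0.001, -3.107]
contact_force: [-0.3, 0.7, -0.5]
opening: 0.051
grip_force: 20.0
```

Request:
{"api": "arm_command", "payload": {"xyz": [[0,0,-1],[0,0,-1],[0,0,-0.5],[0,0,0],[0,0,0]], "spin": [0,0,0,0,0]}}

```text
time: 27.0
tool_pos: [0.5824, -0.1179, 0.2213]
tool_rot: [3.142, 0.0, -3.107]
contact_force: [0.5, 0.1, 0.4]
opening: 0.0511
grip_force: 20.4
```

Request:
{"api": "arm_command", "payload": {"xyz": [[0,0,-0.5],[0,0,-0.3],[0,0,0],[0,0,0]], "spin": [0,0,0,0]}}

```text
time: 27.4
tool_pos: [0.5824, -0.1179, 0.2211]
tool_rot: [-3.142, 0.0, -3.107]
contact_force: [-1.7, 0.2, 5.6]
opening: 0.0513
grip_force: 22.8
```

Request:
{"api": "arm_command", "payload": {"xyz": [[0,0,0.5],[0,0,0],[0,0,0],[0,0,0],[0,0,0],[0,0,10],[0,0,30],[0,0,40],[0,0,40],[-30,-30,20],[-30,-40,0],[-30,-40,0],[-30,-40,0],[-30,-40,0],[-20,-40,0],[0,0,0]], "spin": [0,0,0,0,0,0,0,0,0,0,0,0,0,0,0,0], "jaw": 0.6}}

```text
time: 29.0
tool_pos: [0.4099, -0.352, 0.3618]
tool_rot: [-3.139, 0.0, -3.113]
contact_force: [1.2, 0.4, 0.3]
opening: 0.0732
grip_force: 0.0
```

```bash
python3 - <<'E'
from h import *
for n in('top','side'):
    c=cam(n); P=cloud(c); hsv=cv2.cvtColor(c['img'],cv2.COLOR_RGB2HSV); z=P[...,2]
    m=((hsv[...,1]<70)&(z>.041)&(z<.058)&(abs(P[...,0]-.578)<.06)&(abs(P[...,1])<.2)).astype(np.uint8)
    k,l,s,ce=cv2.connectedComponentsWithStats(m)
    for i in range(1,k):
        if s[i,4]>60:
            zz=np.median(z[l==i]); p=onz(c,np.argwhere(l==i)[:,::-1],zz)[:,:2]*1000; print(n,s[i,4],zz,cv2.minAreaRect(p.astype(np.float32)))
    cv2.imwrite(f'pics/{n}4.png',c['img'][:,:,::-1])
    o=cv2.resize(c['img'][150:250,310:410,::-1] if n=='top' else c['img'][170:270,280:380,::-1],(400,400),interpolation=cv2.INTER_CUBIC)
    O=o if n=='top' else np.hstack([O,o])
cv2.imwrite('pics/end.png',O)
E
```

```text
top 599 0.05018251792968964 ((582.697998046875, -119.23834991455078), (71.11956787109375, 53.50107955932617), 1.3818987607955933)
top 474 0.05060486864102692 ((579.7545776367188, -4.68580436706543), (41.354637145996094, 70.06482696533203), 88.99388885498047)
top 479 0.050656161264892474 ((574.9631958007812, 105.27596282958984), (70.46033477783203, 41.40880584716797), 0.3559027910232544)
side 73 0.05192320204789047 ((602.3511962890625, 101.21054077148438), (50.76875686645508, 25.89124870300293), 72.93609619140625)
side 211 0.05218859595365455 ((586.3134765625, -5.728015899658203), (56.41590881347656, 47.000728607177734), 3.0515096187591553)
side 389 0.052094574230601376 ((581.9012451171875, -120.43514251708984), (70.83995819091797, 56.125423431396484), 1.7108341455459595)
```

View pics/end.png

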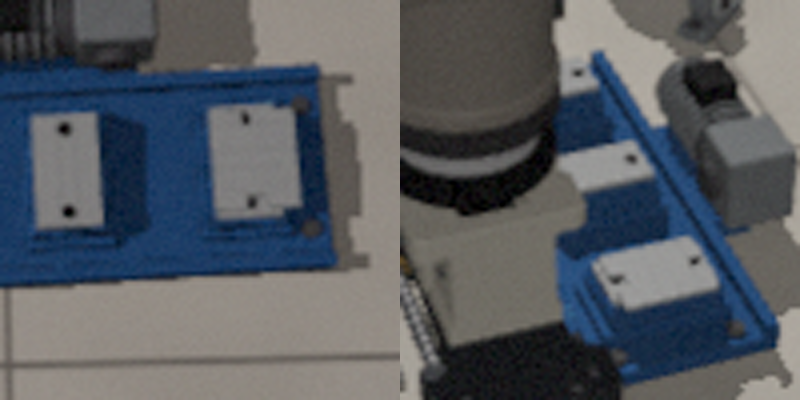

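Relative to the other seats in the same image, the plate (crop centre (254,160)) lies about 4.5 mm too far to -y. That is within tolerance, but there is time to re-centre it with a gentle regrip.

Request:
{"api": "arm_command", "payload": {"xyz": [[30,40,0],[30,40,0],[30,40,0],[30,40,0],[30,40,0],[20,34.5,0],[0,0,0],[0,0,-35],[0,0,-35],[0,0,-35],[0,0,-20],[0,0,-10],[0,0,-4.5],[0,0,0],[0,0,0],[0,0,0]], "spin": [0,0,0,0,0,0,0,0,0,0,0,0,0,0,0,0], "jaw": 0.6}}

```text
time: 30.7
tool_pos: [0.5828, -0.1135, 0.2227]
tool_rot: [-3.141, 0.002, -3.107]
contact_force: [0.7, -0.6, -0.8]
opening: 0.0735
grip_force: 0.0
```

Request:
{"api": "arm_command", "payload": {"xyz": [[0,0,0],[0,0,0],[0,0,0],[0,0,0],[0,0,0],[0,0,0],[0,0,0]], "spin": [0,0,0,0,0,0,0], "jaw": -1, "squeeze": 5}}

```text
time: 31.4
tool_pos: [0.5825, -0.1135, 0.2217]
tool_rot: [-3.141, 0.0, -3.107]
contact_force: [-0.3, -1.1, 3.4]
opening: 0.052
grip_force: 5.0
```

Request:
{"api": "arm_command", "payload": {"xyz": [[0,0,0],[0,0,0],[0,0,0],[0,0,0],[0,0,0],[0,0,10],[0,0,30],[0,0,40],[0,0,40],[-30,-30,20],[-30,-40,0],[-30,-40,0],[-30,-40,0],[-30,-40,0],[-20,-40,0],[0,-20,0],[0,0,0]], "spin": [0,0,0,0,0,0,0,0,0,0,0,0,0,0,0,0,0], "jaw": 0.6}}

```text
time: 33.1
tool_pos: [0.4114, -0.3659, 0.3622]
tool_rot: [-3.14, 0.001, -3.111]
contact_force: [1.4, 0.5, 0.3]
opening: 0.0735
grip_force: 0.0
```

```bash
python3 - <<'E'
from h import *
for n in('top','side'):
    c=cam(n); P=cloud(c); hsv=cv2.cvtColor(c['img'],cv2.COLOR_RGB2HSV); z=P[...,2]
    m=((hsv[...,1]<70)&(z>.041)&(z<.058)&(abs(P[...,0]-.578)<.06)&(abs(P[...,1])<.2)).astype(np.uint8)
    k,l,s,ce=cv2.connectedComponentsWithStats(m)
    for i in range(1,k):
        if s[i,4]>60:
            zz=np.median(z[l==i]); p=onz(c,np.argwhere(l==i)[:,::-1],zz)[:,:2]*1000; print(n,s[i,4],zz,cv2.minAreaRect(p.astype(np.float32)))
            if n=='top':Q=P[l==i]; print('slope',np.linalg.lstsq(np.c_[Q[:,:2],np.ones(len(Q))],Q[:,2],rcond=None)[0].round(3))
    if n=='top':
        cv2.imwrite('pics/end_top.png',c['img'][:,:,::-1])
        m=(z>.054)&(z<.075)&(abs(P[...,1]-.366)<.04)&(abs(P[...,0]-.447)<.22)&(hsv[...,1]<60); print('edge',np.median(z[m]),cv2.minAreaRect((P[m][:,:2]*1000).astype(np.float32)))
E
```

```text
top 587 0.05031420955275956 ((582.6275634765625, -115.54302978515625), (71.31489562988281, 52.26063537597656), 1.9956169128417969)
slope [ 0.012 -0.004  0.043]
top 475 0.05068129854147707 ((579.7376098632812, -4.707756042480469), (41.39554977416992, 70.05888366699219), 88.99388885498047)
slope [ 0.008 -0.006  0.046]
top 480 0.05068010303905102 ((574.9241943359375, 105.25019836425781), (70.52654266357422, 41.453086853027344), 0.35589486360549927)
slope [ 0.008 -0.031  0.049]
edge 0.06425158106525991 ((448.72613525390625, 364.32562255859375), (28.574947357177734, 338.33563232421875), 89.0137710571289)
side 204 0.05227268183837486 ((586.3493041992188, -7.560955047607422), (56.45381164550781, 50.455970764160156), 3.051480293273926)
side 399 0.05185493409752162 ((581.8514404296875, -115.49256134033203), (70.884765625, 57.1495361328125), 1.793929100036621)
```

View pics/end_top.png

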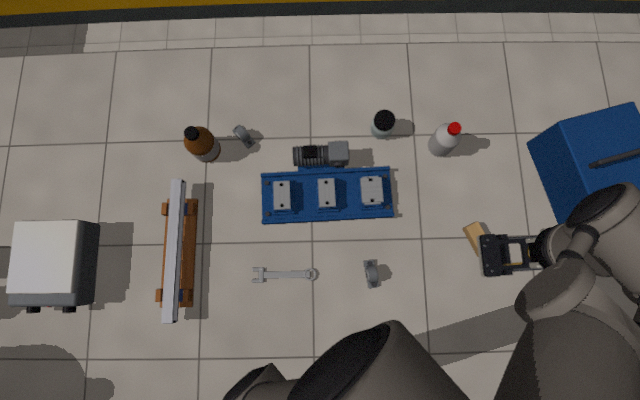

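The plate (372,190) now sits within about 1 mm of where seat_a should be, and the straightedge (173,250) is on its rest. The bystanders have not moved. Handing in.

```bash
python3 -c "
from cell import *
print(hand_in())"
```

```text
the job is handed in; nothing more can be done
None
```

The job is handed in, with no verdict returned: pressing the -y end (seat_a) rocked the straightedge down about 3.5 mm, so I did not press the +y end; the straightedge is back on its rest, the packing plate lies flat on seat_a within about 1 mm along the row, and no bystander appears to have moved.

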